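Pop open the sampling-port hatch of a gas meter

TASK

The sampling port of the gas meter with the yellow hatch must be left open for the technician. With closed fingertips press the black mark on the yellow hatch down once, as far as it goes, and let go so that its push-push latch pops it wide open; do not push it shut again. Then stay clear of the meter and watch for about two seconds to confirm that the hatch stays open, and finish touching nothing; leave the white hatch shut and the vials and the bottle standing where they are, and force nothing.

Things in the scene. Friction and masses are not known exactly. Their poses are not given: they have to be found in the camera images.
- yellow_meter: The meter to open: black box, sloping blue keypad panel at its front (-x), 190 (x) x 170 (y) mm, deck 66 mm high, fixed to the bench; origin: centre of underside, x runs from keypad to rear. yellow hatch on it, 95 x 80 x 8 mm, centred at x +17.5, y -25 mm, top 69.5 mm above the bench, hinged at the rear (x +65).
- yellow_hatch_mark (a point): Centre of the top of the black round press mark (22 mm across, 2 mm proud) on the yellow hatch, 17 mm from its free front edge, 78 mm from the hinge; 71.5 mm above the bench when shut. It moves with the hatch.
- yellow_hatch (a joint): Hatch angle: 0 latched shut, -0.06 pressed to its stop, 1.15 wide open (front edge up, 155 mm above the bench). Press the mark more than 4 mm down (below -0.05; stop at 4.7 mm) against a 3 N spring; let go and the spring swings it open within about a second and holds it there. Pressed down again to the stop, it latches shut.
- yellow_hatch_latch (a joint): Position (m) of the hidden pin inside the yellow hatch's latch; nothing to handle: 0 latched, above +0.004 released, about -0.010 once the hatch stands open (ready to latch again).
- white_meter: The meter to leave alone: black box, sloping blue keypad panel at its front (-x), 190 (x) x 170 (y) mm, deck 66 mm high, fixed to the bench; origin: centre of underside, x runs from keypad to rear. white hatch on it, 95 x 80 x 8 mm, centred at x +17.5, y -25 mm, top 69.5 mm above the bench, hinged at the rear (x +65).
- white_hatch (a joint): Angle of the white hatch (same push-push latch and black mark): 0 shut, negative pressed in, positive open. Must stay shut.
- deck_vial: Loose amber sample vial with black cap, 23 mm across, 48 mm high, standing on the yellow meter's deck on a black rubber pad left (+y) of the hatch; origin: centre of its underside.
- bench_vial: Loose vial of the same kind standing on the bench between the two meters; origin: centre of its underside.
- culture_bottle: Loose amber culture bottle with black cap, 66 mm across, 140 mm high, standing on the bench behind the meters; origin: centre of its underside.

How it is judged (in metres and radians):
On the way, in this order (a step that is already met when the one before it is completed fails the run):
1. the fingers press the yellow hatch in at its mark until the latch lets go (horizontal distance between the grasp point and yellow_hatch_mark below 0.03 m and value of joint yellow_hatch below -0.035 rad and value of joint yellow_hatch_latch above 0.004 m and contact force between the fingers and yellow_meter above 0.5 N).
2. the hatch has popped wide open and stays open, untouched, for 1.5 s (value of joint yellow_hatch above 0.9 rad and contact force between each of the fingers, the arm and yellow_meter below 0.1 N), for 1.5 s.
At the end, for the whole second after the job is handed in: the yellow hatch stands open at rest (angle above 0.9 rad), the white hatch is shut (within -0.02 to 0.04 rad), the two vials and the bottle stand upright (within 0.2 rad) within 20 mm of where they were (value of joint yellow_hatch above 0.9 rad and velocity of joint yellow_hatch below 0.1 rad/s and value of joint white_hatch between -0.02 and 0.04 rad and distance of each of deck_vial, bench_vial, culture_bottle from where it was at the start of the episode below 0.02 m and angle between each of deck_vial, bench_vial, culture_bottle's own z axis and vertical below 0.2 rad); the robot touches nothing.
It fails at once if the yellow hatch is pushed shut again after it has popped open (value of joint yellow_hatch_latch below -0.003 m and value of joint yellow_hatch below 0.08 rad).
It fails at once if the white hatch is pressed in or opened (value of joint white_hatch below -0.025 rad or value of joint white_hatch above 0.08 rad).
It fails at once if a vial or the bottle is knocked, lifted or carried off (more than 30 mm) (distance of any of deck_vial, bench_vial, culture_bottle from where it was at the start of the episode above 0.03 m).
It fails at once if a meter is forced with more than 40 N (contact force between any of the fingers, the arm and yellow_meter above 40 N or contact force between any of the fingers, the arm and white_meter above 40 N).
It also fails if it takes over 32 s, if anything falls off the work surface, if the arm or the gripper's body presses on something with over 40 N, if the wrist force passes 120 N, or if a joint passes its speed limit or range.

ROBOT

A 6-joint arm with a two-finger parallel gripper is mounted at the origin on the work surface. World frame = base frame: x ahead of the robot, y to its left, z up, the work surface at z = 0. Lengths are in m, angles in degrees, forces in N, time in s.
With the tool pointing down it reaches from about 0.3 to 0.75 m from the base axis. Payload 8.5 kg.
Tool frame: the origin (TCP) lies at the very end of the fingers, on their centre line; the grasp point (between the pads) lies 19 mm behind it; z points along the fingers, y is the line along which they close (so a half turn about z gives the same grasp; the last joint's range is limited). The gripper opens to 85 mm and grips with 20 to 120 N. Pads are 22 mm wide; open, the fingers measure 114 mm over their backs; the gripper's body (76 mm by 85 mm) begins 54 mm behind the grasp point. The pads swing forward as they close: fully open they stand 13 mm farther back than shut.
Start: joints at [59.685, 21.807, 74.336, -0, 83.858, -12.336], TCP at [0.17, 0.523, 0.2] pointing down, gripper open.
Joint ranges: [-178.18, 178.18], [-50.72, 133.34], [12.68, 142.11], [-81.47, 261.47], [9.98, 163.14], [-165.26, 165.26]. Speed limits (degrees/s): [136.94, 136.94, 180, 180, 180, 180].

INTERFACE

Orientations are given as a 3x3 rotation matrix whose columns are the frame's x, y, z axes.
In Python, from rig import env, optics, spotter gives the robot as it stands.
- The arm moves only by the shell command python3 -m crank 'ROWS' [FORCE]. ROWS is JSON, one flat list of numbers, 5 for each row, row after row: the finger opening in cm, from 0 to 8.54, then the shift along the tool's x, y, z in cm, then the turn about the tool's z in rad. A call has exactly 8 rows; each row shifts and turns the commanded pose from where the row before left it, along the tool's axes as they then stand; what a row does not reach is not made up. A row lasts 1/12 s, in which the tool goes at most 41.7 mm and 7.16 degrees, less where a joint would pass 70% of its speed; a pose out of reach is approached as far as the arm can. A call is refused whole if a number of a shift passes 4.17 or a number of a turn 0.125, either way. A call with a gripper value outside its range is refused whole. The fingers move at their own pace and stop on an object; FORCE is the grip in N (left out, the last holds). Time passes only in rows, so rows that do not move let the fingers close, or fill a call up. It gives the time, the measured TCP pose, the force, the opening and the grip force at its end, in the units of the state.
- env.observe(): the state, without advancing time (a new reading comes with each control period).
- optics.get_image(name): name is "scene" or "side" or "wrist"; returns a dict with "color" (420x560x3 uint8, red, green, blue), "intrinsics" (3x3 intrinsics, pixels), "pose" (4x4, takes a point from camera to world coordinates). Camera axes: x right, y up, looking along -z (the intrinsics and any distortion apply to the point x, -y, -z); pixel columns grow to the right and rows downward; lengths in m; the calibration is good to about 2 mm. A picture is of the moment at which its call begins. There is no depth.
- env.close_job(): hands the job in; it is judged then, once.
Trained networks look in a picture, given as the dict that the camera call returned (one of the last four; its "shot" number tells which), for a name from the list of things; names that differ only in an ending like _2 or _b are one class to them, and where a whole thing is asked for, a point or a joint stands for the part that bears it (a point fixed in the world has none). Each returns a list of dicts, best first, with "score" (0 to 1); they miss things now and then, are a little off and sometimes report something else, mostly with a low value. They report only what shows in the picture. A call takes as long as a camera call.
- spotter.look_for(picture, query): "at" ([column, row] as shares, 0 to 1, of the picture: columns of its width, rows of its height, amid what is visible of it).
The state is a dict: "time_s": time; "q": joint angles; "qvel": joint speeds; "joint_efforts": joint torques, N m; "position": TCP position; "tool_rot": TCP orientation; "ft_force": force on the tool from outside, world axes, zero at the start; "wrist_torque": the same for the moment, N m; "grip_width": finger opening in m; "gripper_force": force on a finger pad.
Only numpy, scipy, OpenCV 4.12 (cv2) and the standard library are available. Lean on these libraries where they do the work, as an engineer would, in place of code of your own. Each camera call takes 0.05 s, during which the arm holds its last target. There are 200 camera calls.

## Working session

There is one attempt and no reset: what is moved stays moved. The work goes in short steps, Python scripts to look and compute and a shell command to move; the robot and the scene stay as the last step left them, time stands still between calls to the robot, and variables do not carry over. Pictures are saved under pics/ and viewed, at most 10 in all, crops included, and the job is handed in when it is done.

```bash
mkdir -p pics; cat > h.py <<'E'
import numpy as np, cv2
from rig import env, optics, spotter
def ray(p,at):
    K=np.array(p["intrinsics"]);T=np.array(p["pose"]);h,w=p["color"].shape[:2]
    u,v=at[0]*w,at[1]*h
    d=np.linalg.inv(K)@[u,v,1]; d=T[:3,:3]@(d*[1,-1,-1])
    return T[:3,3],d
def onz(p,at,z):
    o,d=ray(p,at); return o+d*(z-o[2])/d[2]
def save(p,n): cv2.imwrite(f"pics/{n}.png",p["color"][:,:,::-1])
E
python3 - <<'E'
from h import *
s=env.observe();print(s["time_s"],s["position"],np.round(s["tool_rot"],3).tolist(),s["grip_width"],s["ft_force"])
ims=[]
for c in("scene","side"):
    p=optics.get_image(c);ims.append(p["color"])
    for q,z in(("yellow_hatch_mark",.0715),("yellow_hatch",.0695),("white_hatch",.0695),("deck_vial",.09),("bench_vial",.024),("culture_bottle",.07)):
        for r in spotter.look_for(p,q)[:2]: print(c,q,round(r["score"],2),np.round(np.array(r["at"])*[560,420]),onz(p,r["at"],z).round(3))
cv2.imwrite("pics/a.png",cv2.resize(np.vstack(ims),None,fx=.71,fy=.71)[:,:,::-1])
E
```

```text
0.0 [0.16960456 0.52284264 0.19980509] [[-0.951, 0.309, -0.001], [0.309, 0.951, -0.001], [0.0, -0.001, -1.0]] 0.0854361537098945 [-0.31890669 -0.12336332  0.2642336 ]
scene yellow_hatch_mark 0.92 [371. 179.] [0.528 0.144 0.072]
scene yellow_hatch_mark 0.71 [411. 173.] [0.472 0.204 0.072]
scene yellow_hatch 0.59 [373. 179.] [0.524 0.146 0.07 ]
scene white_hatch 0.9 [219. 127.] [ 0.547 -0.213  0.07 ]
scene deck_vial 0.5 [410. 174.] [0.497 0.208 0.09 ]
scene bench_vial 0.65 [312. 177.] [0.535 0.02  0.024]
side yellow_hatch_mark 0.81 [338. 251.] [0.523 0.155 0.072]
side yellow_hatch 0.68 [340. 248.] [0.519 0.148 0.07 ]
side white_hatch 0.67 [307. 117.] [ 0.547 -0.198  0.07 ]
side deck_vial 0.94 [368. 275.] [0.495 0.208 0.09 ]
side deck_vial 0.68 [313. 139.] [ 0.542 -0.089  0.09 ]
side bench_vial 0.76 [322. 203.] [0.53  0.009 0.024]
side culture_bottle 0.78 [163. 164.] [ 0.804 -0.045  0.07 ]
```

View pics/a.png

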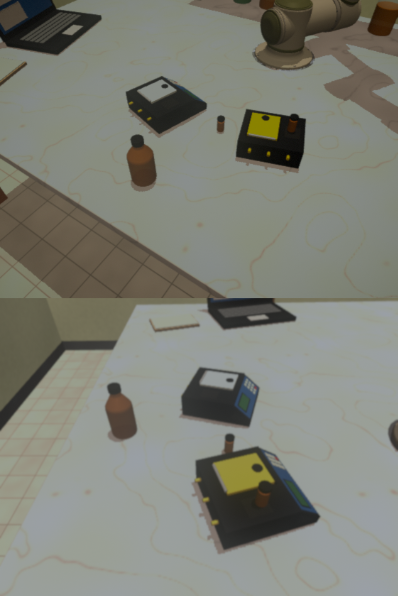

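The scene view shows the yellow meter with its mark near (375,166). The side view has the mark near (362,238) and the deck vial at (370,275). The network's "mark" is really the hatch centre, so I'll segment the black dot inside the yellow.

```bash
python3 - <<'E'
from h import *
for c in("scene","side"):
    p=optics.get_image(c)
    hsv=cv2.cvtColor(p["color"],cv2.COLOR_RGB2HSV)
    y=cv2.inRange(hsv,(22,150,110),(34,255,255))
    n,l,st,ce=cv2.connectedComponentsWithStats(y)
    k=1+np.argmax(st[1:,4]);m=(l==k).astype(np.uint8)
    cs,_=cv2.findContours(m,cv2.RETR_EXTERNAL,cv2.CHAIN_APPROX_NONE)
    hull=cv2.convexHull(cs[0]);f=np.zeros_like(m);cv2.fillConvexPoly(f,hull,1)
    d=cv2.morphologyEx(((f==1)&(m==0)).astype(np.uint8),cv2.MORPH_OPEN,np.ones((3,3)))
    n,l,st,ce=cv2.connectedComponentsWithStats(d)
    for i in range(1,n):
        print(c,st[i],ce[i].round(1),onz(p,(ce[i]+.5)/[560,420],.0715).round(4))
    q=cv2.approxPolyDP(hull,6,True)[:,0]
    for v in q: print("  corner",v,onz(p,(v+.5)/[560,420],.0695).round(3))
    x0,y0,w,h=cv2.boundingRect(hull)
    cv2.imwrite(f"pics/b_{c}.png",cv2.resize(p["color"][y0-40:y0+80,x0-40:x0+120],None,fx=3,fy=3)[:,:,::-1]); print(x0-40,y0-40)
E
python3 -c "
import cv2,numpy as np
cv2.imwrite('pics/b.png',np.hstack([cv2.resize(cv2.imread(f'pics/b_{c}.png'),(400,300)) for c in('scene','side')]))"
```

```text
scene [369 161  11   9  75] [373.8 165.4] [0.4889 0.1336 0.0715]
  corner [355 159] [0.488 0.092 0.07 ]
  corner [394 165] [0.464 0.166 0.07 ]
  corner [389 195] [0.551 0.193 0.07 ]
  corner [348 188] [0.574 0.119 0.07 ]
308 119
side [354 232  17  13 172] [362.1 238.2] [0.4868 0.1329 0.0715]
side [364 257  16   8  90] [371. 260.] [0.4811 0.1713 0.0715]
side [317 266   4   5  16] [318.5 268. ] [0.5509 0.1844 0.0715]
  corner [360 220] [0.484 0.095 0.07 ]
  corner [385 258] [0.461 0.166 0.07 ]
  corner [320 275] [0.55  0.194 0.07 ]
  corner [305 234] [0.565 0.123 0.07 ]
265 180
```

View pics/b.png

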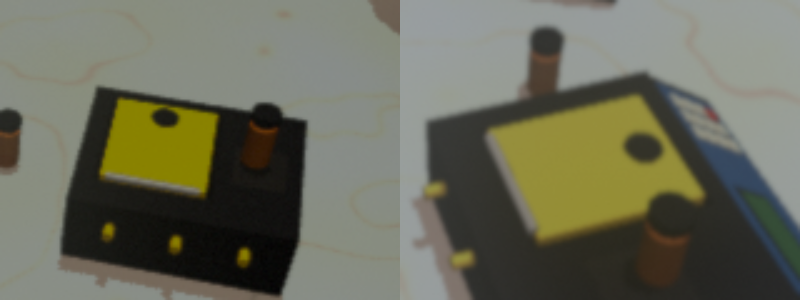

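Both views put the mark at about (0.488, 0.133), with the meter yawed about 17° and the deck vial about 75 mm to its side. I'll close the fingers and fly over at z = 0.2.

```bash
python3 -m crank '[0,-1.3,-0.8,0,0, 0,-2.8,-1.8,0,0, 0,-2.8,-1.8,0,0, 0,-2.8,-1.8,0,0, 0,-2.8,-1.8,0,0, 0,-2.8,-1.8,0,0, 0,-2.8,-1.8,0,0, 0,-2.8,-1.8,0,0]' 20; python3 -m crank '[0,-2.8,-1.8,0,0, 0,-2.8,-1.8,0,0, 0,-2.8,-1.8,0,0, 0,-2.8,-1.8,0,0, 0,-2.8,-1.8,0,0, 0,-2.8,-1.8,0,0, 0,-2.8,-1.8,0,0, 0,-1.8,-1.2,0,0]'
python3 - <<'E'
from h import *
R=None
for i,c in enumerate(("wrist","side")):
    p=optics.get_image(c);save(p,"c_"+c)
    s=env.observe()
    for q in("yellow_hatch_mark","deck_vial"):
        for r in spotter.look_for(p,q)[:1]: print(c,q,r["score"],np.array(r["at"])*[560,420],onz(p,r["at"],.0715))
print(s["position"],s["grip_width"],s["ft_force"],s["tool_rot"]);d=np.array([.488,.133,.0715])-s["position"];print(np.array(s["tool_rot"]).T@d*100)
cv2.imwrite("pics/c.png",np.hstack([cv2.resize(cv2.imread(f"pics/c_{c}.png"),(400,300)) for c in("wrist","side")]))
E
```

```text
time_s: 1.47
position: [0.3279, 0.3298, 0.2006]
tool_rot: [[-0.951, 0.309, 0.0], [0.309, 0.951, 0.0], [-0.0, 0.0, -1.0]]
ft_force: [1.0, 0.2, 0.5]
grip_width: -0.0
gripper_force: 0.0
time_s: 2.13
position: [0.4898, 0.1315, 0.2004]
tool_rot: [[-0.951, 0.31, 0.001], [0.31, 0.951, -0.0], [-0.001, -0.0, -1.0]]
ft_force: [0.1, 0.8, 0.1]
grip_width: 0.0
gripper_force: 0.0
wrist yellow_hatch_mark 0.71 [290.192 209.58 ] [0.515439   0.14044064 0.0715    ]
wrist deck_vial 0.62 [373.912 168.084] [0.50234834 0.21575019 0.0715    ]
side yellow_hatch_mark 0.59 [337.792 253.386] [0.52392089 0.15913102 0.0715    ]
side deck_vial 0.76 [369.488 278.082] [0.48846425 0.1994659  0.0715    ]
[0.488004   0.13373075 0.20025294] -0.00014779737716387505 [-0.22682334 -0.07372223  0.02825584] [[-9.50857008e-01  3.09629780e-01 -5.91836347e-04]
 [ 3.09629708e-01  9.50857192e-01  2.12317933e-04]
 [ 6.28491801e-04  1.86338794e-05 -9.99999802e-01]]
[-0.03033765 -0.06984732 12.87527577]
```

View pics/c.png

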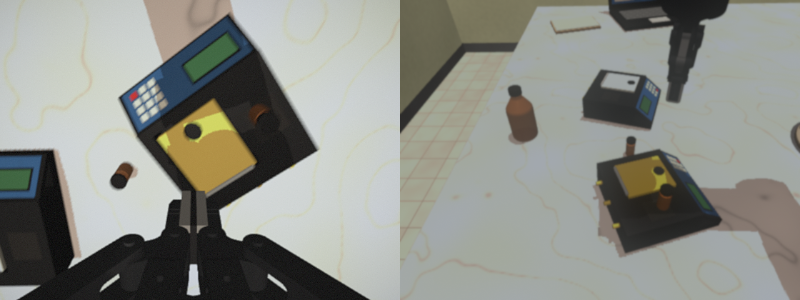

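The wrist view shows the mark at about (269,183), with the vial well to the side. I'll descend to z≈0.13 and check the mark's position from there.

```bash
python3 -m crank '[0,0,0,1,0, 0,0,0,1.5,0, 0,0,0,1.5,0, 0,0,0,1.5,0, 0,0,0,1,0, 0,0,0,0.5,0, 0,0,0,0,0, 0,0,0,0,0]'
python3 - <<'E'
from h import *
print("prev wrist est: use fresh")
p=optics.get_image("wrist");save(p,"d");s=env.observe()
g=cv2.cvtColor(p["color"],cv2.COLOR_RGB2HSV)
# predicted pixel of expected mark and of TCP
T=np.array(p["pose"]);K=np.array(p["intrinsics"])
for X in([.488,.133,.0715],s["position"]):
    c=T[:3,:3].T@(np.array(X)-T[:3,3]);c=c*[1,-1,-1];u=K@c;print("pred px",(u/u[2])[:2])
print(T[:3,3],s["position"],s["ft_force"])
E
```

```text
time_s: 3.1
position: [0.4881, 0.1343, 0.1309]
tool_rot: [[-0.951, 0.308, 0.001], [0.308, 0.951, 0.0], [-0.0, 0.0, -1.0]]
ft_force: [-0.3, -0.1, -0.0]
grip_width: -0.0001
gripper_force: 0.0
prev wrist est: use fresh
pred px [268.70897104 214.08069961]
pred px [270.81811082 254.44169192]
[0.40791742 0.15995235 0.30369877] [0.4883363  0.13424805 0.13117157] [-0.39197476 -1.3467471   0.41847506]
```

View pics/d.png

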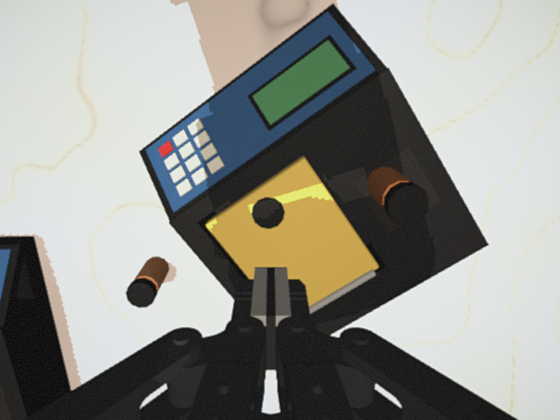

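The mark is seen at (268,212) and was predicted at (269,214), so the alignment is good. Next I'll descend to just above it.

```bash
python3 -m crank '[0,0,0,0.8,0, 0,0,0,1.2,0, 0,0,0,1.2,0, 0,0,0,1.0,0, 0,0,0,0.7,0, 0,0,0,0.4,0, 0,0,0,0.2,0, 0,0,0,0,0]'; python3 -m crank '[0,0,0,0.1,0, 0,0,0,0.1,0, 0,0,0,0.1,0, 0,0,0,0.1,0, 0,0,0,0.1,0, 0,0,0,0,0, 0,0,0,0,0, 0,0,0,0,0]'
```

```text
time_s: 3.82
position: [0.4882, 0.1338, 0.0753]
tool_rot: [[-0.951, 0.309, -0.0], [0.309, 0.951, -0.0], [0.0, -0.0, -1.0]]
ft_force: [-0.1, -0.4, 1.3]
grip_width: -0.0002
gripper_force: 0.0
time_s: 4.48
position: [0.4882, 0.1338, 0.0704]
tool_rot: [[-0.951, 0.309, 0.0], [0.309, 0.951, -0.0], [-0.0, 0.0, -1.0]]
ft_force: [0.9, -0.8, -0.4]
grip_width: 0.0
gripper_force: 0.0
```

```bash
python3 -m crank '[0,0,0,0.1,0, 0,0,0,0.1,0, 0,0,0,0.08,0, 0,0,0,0.05,0, 0,0,0,0,0, 0,0,0,0,0, 0,0,0,0,0, 0,0,0,0,0]'
```

```text
time_s: 5.15
position: [0.4882, 0.1338, 0.0672]
tool_rot: [[-0.951, 0.309, 0.0], [0.309, 0.951, -0.0], [-0.0, 0.0, -1.0]]
ft_force: [-0.7, -0.2, -0.2]
grip_width: -0.0001
gripper_force: 0.0
```

```bash
python3 -m crank '[0,0,0,0.05,0, 0,0,0,0.05,0, 0,0,0,0,0, 0,0,0,0,0, 0,0,0,0,0, 0,0,0,0,0, 0,0,0,0,0, 0,0,0,0,0]'
python3 - <<'E'
from h import *
F=[]
for i in range(6):
    p=optics.get_image("side");F.append(env.observe()["ft_force"])
print(np.mean(F,0));s=env.observe();print(s["position"],s["wrist_torque"])
cv2.imwrite("pics/e.png",cv2.resize(p["color"][190:310,260:420],None,fx=4,fy=4)[:,:,::-1])
E
```

```text
time_s: 5.82
position: [0.4882, 0.1338, 0.0661]
tool_rot: [[-0.951, 0.309, 0.0], [0.309, 0.951, 0.0], [-0.0, 0.0, -1.0]]
ft_force: [-1.2, 0.6, 0.7]
grip_width: 0.0004
gripper_force: 0.0
[0.0049085  0.17574464 0.02163421]
[0.48813313 0.13383504 0.06611246] [ 0.04063199 -0.00096439 -0.02295962]
```

View pics/e.png

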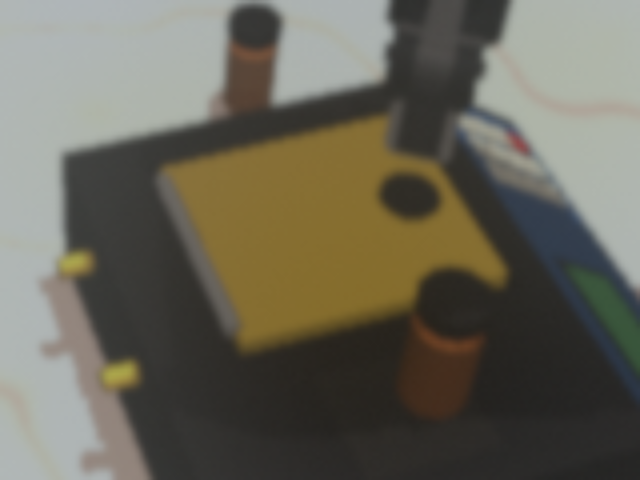

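The side view shows the fingertip ending at about (366,229), while the mark is clear at (362,239). So the tip isn't where the TCP reading says. I'll triangulate the tip from the two fixed cameras.

```bash
python3 - <<'E'
from h import *
im=[]
for c in("scene","wrist"):
    p=optics.get_image(c);T=np.array(p["pose"]);K=np.array(p["intrinsics"])
    for X in([.488,.133,.0715],env.observe()["position"]):
        v=T[:3,:3].T@(np.array(X)-T[:3,3])*[1,-1,-1];u=K@v;print(c,(u/u[2])[:2])
    x,y=((315,110) if c=="scene" else (210,130))
    w,h=((100,100) if c=="scene" else (150,150))
    im.append(cv2.resize(p["color"][y:y+h,x:x+w],(400,400),interpolation=cv2.INTER_CUBIC))
cv2.imwrite("pics/f.png",np.hstack(im)[:,:,::-1])
p=optics.get_image("side");T=np.array(p["pose"]);K=np.array(p["intrinsics"])
for X in([.488,.133,.0715],env.observe()["position"]):
    v=T[:3,:3].T@(np.array(X)-T[:3,3])*[1,-1,-1];u=K@v;print("side",(u/u[2])[:2])
E
```

```text
scene [374.21019108 165.54340199]
scene [374.17397309 167.80827817]
wrist [269.17529016 258.74616931]
wrist [270.88280439 253.67449129]
side [361.7422582  238.77774192]
side [361.16400551 241.80694094]
```

View pics/f.png

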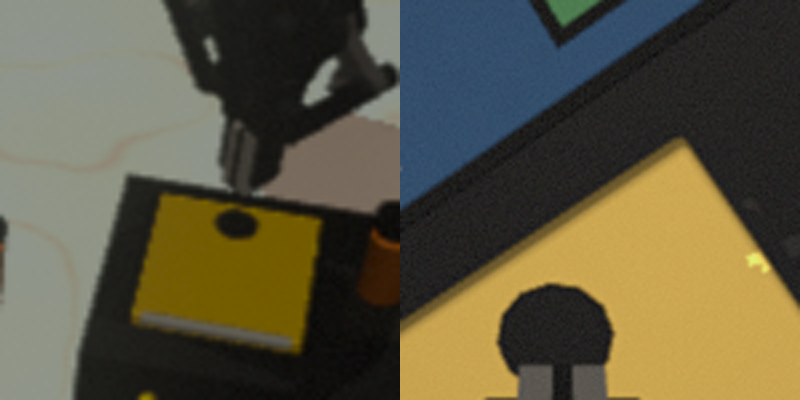

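In the scene crop the tip ends at about (375,158), above the mark at (374,166). In the wrist crop it ends at about (271,267), below the mark's near edge.

```bash
python3 - <<'E'
from h import *
A=[];b=[]
for c,px in(("scene",(375,157.5)),("side",(365.5,229)),):
    p=optics.get_image(c);o,d=ray(p,np.array(px)/[560,420]);d/=np.linalg.norm(d);P=np.eye(3)-np.outer(d,d);A.append(P);b.append(P@o)
X=np.linalg.lstsq(np.vstack(A),np.hstack(b),rcond=None)[0]
print(X,[np.linalg.norm(P@X-q) for P,q in zip(A,b)],env.observe()["position"])
p=optics.get_image("wrist")
for z in(.07,.08,.09): print(z,onz(p,np.array([271,267])/[560,420],z))
E
```

```text
[0.48505371 0.13065054 0.08878546] [np.float64(4.508593451911517e-05), np.float64(4.5085934518938755e-05)] [0.4881567  0.13383315 0.06613507]
0.07 [0.49334567 0.13221388 0.07      ]
0.08 [0.48830029 0.13382934 0.08      ]
0.09 [0.4832549  0.13544481 0.09      ]
```

The real fingertips are about 15–20 mm above the reported TCP and horizontally on the mark. I'll keep descending gently and watch the force.

```bash
python3 -m crank '[0,0,0,0.1,0, 0,0,0,0.1,0, 0,0,0,0.1,0, 0,0,0,0.1,0, 0,0,0,0.1,0, 0,0,0,0.1,0, 0,0,0,0,0, 0,0,0,0,0]'
python3 - <<'E'
from h import *
F=[]
for c in("side","scene","wrist"):
    p=optics.get_image(c);F.append(env.observe()["ft_force"]);save(p,"g_"+c)
print(np.mean(F,0))
a=cv2.imread("pics/g_side.png")[200:275,320:420];b=cv2.imread("pics/g_scene.png")[130:205,325:425]
cv2.imwrite("pics/g.png",np.hstack([cv2.resize(i,(400,300),interpolation=cv2.INTER_CUBIC) for i in(a,b)]))
E
```

```text
time_s: 7.08
position: [0.4881, 0.1338, 0.0601]
tool_rot: [[-0.951, 0.309, -0.0], [0.309, 0.951, -0.0], [0.0, -0.0, -1.0]]
ft_force: [0.6, 0.4, -0.4]
grip_width: -0.0004
gripper_force: 0.0
[-0.29993073 -0.24195742  0.26859499]
```

View pics/g.png

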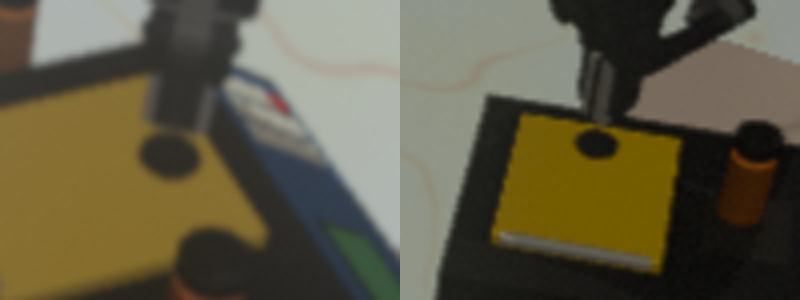

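The tip is still about 10 mm above the mark in both views, so the descent continues.

```bash
python3 -m crank '[0,0,0,0.1,0, 0,0,0,0.1,0, 0,0,0,0.1,0, 0,0,0,0.1,0, 0,0,0,0.1,0, 0,0,0,0.1,0, 0,0,0,0.1,0, 0,0,0,0,0]';python3 -m crank '[0,0,0,0.05,0, 0,0,0,0.05,0, 0,0,0,0.05,0, 0,0,0,0.05,0, 0,0,0,0.05,0, 0,0,0,0,0, 0,0,0,0,0, 0,0,0,0,0]'
python3 - <<'E'
from h import *
F=[]
for i in range(4): p=optics.get_image("side");F.append(env.observe()["ft_force"])
print(np.mean(F,0))
E
```

```text
time_s: 7.9
position: [0.488, 0.1338, 0.0529]
tool_rot: [[-0.951, 0.309, -0.0], [0.309, 0.951, -0.0], [0.0, -0.0, -1.0]]
ft_force: [0.3, 1.1, -0.1]
grip_width: -0.0
gripper_force: 0.0
time_s: 8.57
position: [0.4881, 0.1338, 0.0506]
tool_rot: [[-0.951, 0.309, -0.0], [0.309, 0.951, -0.0], [0.0, -0.0, -1.0]]
ft_force: [0.1, 0.4, -0.8]
grip_width: -0.0
gripper_force: 0.0
[-0.12390036  0.37347695 -0.02792252]
```

```bash
python3 -m crank '[0,0,0,0.08,0, 0,0,0,0.08,0, 0,0,0,0.07,0, 0,0,0,0.07,0, 0,0,0,0,0, 0,0,0,0,0, 0,0,0,0,0, 0,0,0,0,0]'
python3 - <<'E'
from h import *
F=[]
for c in("side","side","scene","wrist"):
    p=optics.get_image(c);F.append(env.observe()["ft_force"]);save(p,"h_"+c)
print(np.mean(F,0))
a=cv2.imread("pics/h_side.png")[200:275,320:420];b=cv2.imread("pics/h_scene.png")[130:205,325:425]
cv2.imwrite("pics/h.png",np.hstack([cv2.resize(i,(400,300),interpolation=cv2.INTER_CUBIC) for i in(a,b)]))
E
```

```text
time_s: 9.43
position: [0.4882, 0.1338, 0.0476]
tool_rot: [[-0.951, 0.309, 0.0], [0.309, 0.951, -0.0], [-0.0, -0.0, -1.0]]
ft_force: [-0.1, 0.3, 0.2]
grip_width: 0.0001
gripper_force: 0.0
[ 0.53030063  0.14804907 -0.15474734]
```

View pics/h.png

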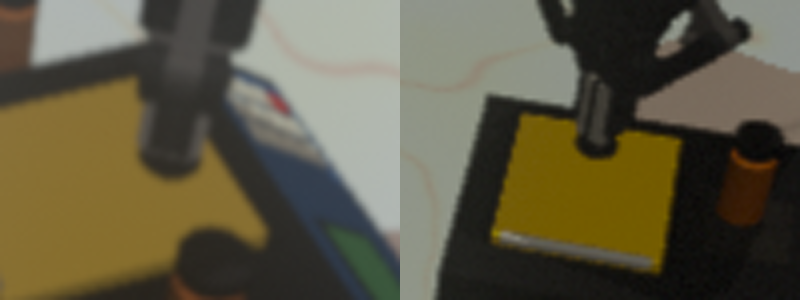

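The tip now covers the mark in both views, so contact is close. I'll continue in small steps.

```bash
python3 -m crank '[0,0,0,0.07,0, 0,0,0,0.07,0, 0,0,0,0.06,0, 0,0,0,0,0, 0,0,0,0,0, 0,0,0,0,0, 0,0,0,0,0, 0,0,0,0,0]'
python3 - <<'E'
from h import *
F=[]
for c in range(4):
    p=optics.get_image("side");F.append(env.observe()["ft_force"])
print(np.mean(F,0))
E
```

```text
time_s: 10.3
position: [0.4882, 0.1339, 0.0456]
tool_rot: [[-0.951, 0.309, 0.0], [0.309, 0.951, -0.0], [-0.0, -0.0, -1.0]]
ft_force: [-0.7, -0.5, 0.0]
grip_width: -0.0002
gripper_force: 0.0
[-0.27293444  0.64929171  0.18259108]
```

```bash
python3 -m crank '[0,0,0,0.05,0, 0,0,0,0.05,0, 0,0,0,0.05,0, 0,0,0,0.05,0, 0,0,0,0,0, 0,0,0,0,0, 0,0,0,0,0, 0,0,0,0,0]'
python3 - <<'E'
from h import *
F=[]
for c in range(4):
    p=optics.get_image("side");F.append(env.observe()["ft_force"])
print(np.mean(F,0))
E
```

```text
time_s: 11.17
position: [0.4882, 0.1338, 0.0436]
tool_rot: [[-0.951, 0.309, 0.0], [0.309, 0.951, -0.0], [-0.0, 0.0, -1.0]]
ft_force: [-0.1, 0.0, 0.3]
grip_width: -0.0
gripper_force: 0.0
[0.00463713 0.18059429 0.2933793 ]
```

```bash
python3 -m crank '[0,0,0,0.05,0, 0,0,0,0.05,0, 0,0,0,0.05,0, 0,0,0,0.05,0, 0,0,0,0,0, 0,0,0,0,0, 0,0,0,0,0, 0,0,0,0,0]'
python3 - <<'E'
from h import *
F=[]
for c in("side","side","scene","wrist"):
    p=optics.get_image(c);F.append(env.observe()["ft_force"]);save(p,"i_"+c)
print(np.mean(F,0))
a=cv2.imread("pics/i_side.png")[200:275,320:420];b=cv2.imread("pics/i_wrist.png")[180:330,170:370]
cv2.imwrite("pics/i.png",np.hstack([cv2.resize(i,(400,300),interpolation=cv2.INTER_CUBIC) for i in(a,b)]))
E
```

```text
time_s: 12.03
position: [0.4882, 0.1338, 0.0416]
tool_rot: [[-0.951, 0.309, 0.0], [0.309, 0.951, 0.0], [-0.0, 0.0, -1.0]]
ft_force: [-0.3, 1.0, 0.0]
grip_width: -0.0001
gripper_force: 0.0
[ 0.11404539 -0.24724725 -0.07585691]
```

View pics/i.png

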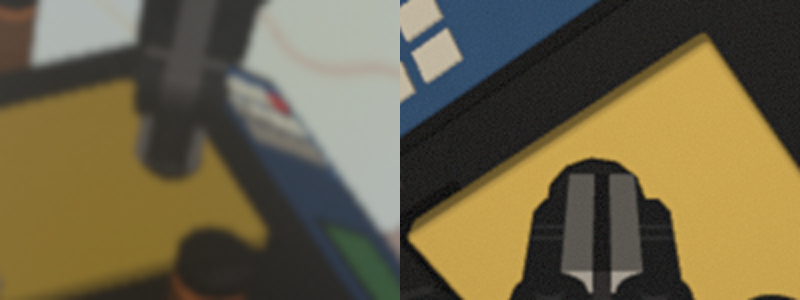

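The tip sits on the mark in both crops, but there's still no force. I'll keep stepping down.

```bash
python3 -m crank '[0,0,0,0.05,0, 0,0,0,0.05,0, 0,0,0,0.05,0, 0,0,0,0.05,0, 0,0,0,0,0, 0,0,0,0,0, 0,0,0,0,0, 0,0,0,0,0]'
python3 - <<'E'
from h import *
F=[]
for c in range(4):
    p=optics.get_image("wrist");F.append(env.observe()["ft_force"])
print(np.mean(F,0))
E
```

```text
time_s: 12.9
position: [0.4881, 0.1338, 0.0397]
tool_rot: [[-0.951, 0.309, -0.0], [0.309, 0.951, -0.0], [0.0, -0.0, -1.0]]
ft_force: [-1.7, 0.5, 3.8]
grip_width: -0.0
gripper_force: 1.6
[-1.12323504 -0.55699093  3.20129628]
```

There's contact at about 3 N. I'll press on.

```bash
python3 -m crank '[0,0,0,0.05,0, 0,0,0,0.05,0, 0,0,0,0.05,0, 0,0,0,0.05,0, 0,0,0,0.05,0, 0,0,0,0,0, 0,0,0,0,0, 0,0,0,0,0]'; python3 -m crank '[0,0,0,0.05,0, 0,0,0,0.04,0, 0,0,0,0.03,0, 0,0,0,0,0, 0,0,0,0,0, 0,0,0,0,0, 0,0,0,0,0, 0,0,0,0,0]'
```

```text
time_s: 13.77
position: [0.4881, 0.1338, 0.0371]
tool_rot: [[-0.951, 0.309, -0.0], [0.309, 0.951, -0.0], [0.0, -0.0, -1.0]]
ft_force: [-1.4, -0.8, 3.3]
grip_width: 0.0
gripper_force: 1.7
time_s: 14.43
position: [0.4881, 0.1338, 0.0362]
tool_rot: [[-0.951, 0.309, 0.0], [0.309, 0.951, -0.0], [-0.0, 0.0, -1.0]]
ft_force: [-3.7, -0.1, 7.3]
grip_width: 0.0001
gripper_force: 3.8
```

The force rose to 7 N, which means the stop. I'll give it a slight extra press and then retreat fast, straight up.

```bash
python3 -m crank '[0,0,0,0.04,0, 0,0,0,0,0, 0,0,0,-2,0, 0,0,0,-4,0, 0,0,0,-4,0, 0,0,0,-4,0, 0,0,0,-4,0, 0,0,0,-4,0]'; python3 -m crank '[0,3,0,-1,0, 0,3,0,0,0, 0,3,0,0,0, 0,3,0,0,0, 0,0,0,0,0, 0,0,0,0,0, 0,0,0,0,0, 0,0,0,0,0]';python3 - <<'E'
from h import *
for c in("side","scene"): save(optics.get_image(c),"j_"+c)
cv2.imwrite("pics/j.png",np.hstack([cv2.resize(cv2.imread(f"pics/j_{c}.png"),(400,300)) for c in("side","scene")]))
E
```

```text
time_s: 15.1
position: [0.4879, 0.1339, 0.2575]
tool_rot: [[-0.951, 0.309, 0.001], [0.309, 0.951, 0.0], [-0.001, 0.0, -1.0]]
ft_force: [0.9, -0.2, -0.4]
grip_width: -0.0002
gripper_force: 0.0
time_s: 15.77
position: [0.3749, 0.1707, 0.2653]
tool_rot: [[-0.951, 0.309, -0.0], [0.309, 0.951, -0.0], [0.0, -0.0, -1.0]]
ft_force: [-0.1, -0.1, -0.7]
grip_width: 0.0
gripper_force: 0.0
```

View pics/j.png

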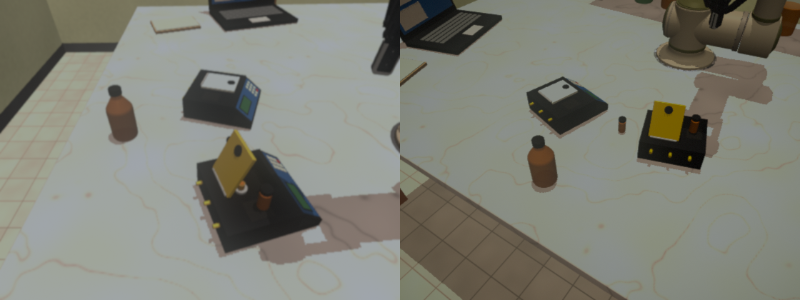

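The hatch stands wide open (side view, hatch at about (235,165)). The vials, the bottle and the white hatch haven't moved. I'll wait over 2 s, compare the pictures numerically, and hand in.

```bash
Z='[0,0,0,0,0, 0,0,0,0,0, 0,0,0,0,0, 0,0,0,0,0, 0,0,0,0,0, 0,0,0,0,0, 0,0,0,0,0, 0,0,0,0,0]'; python3 -m crank '[0,0,0,0,0, 0,0,0,0,0, 0,0,0,0,0, 0,0,0,0,0, 0,0,0,0,0, 0,0,0,0,0, 0,0,0,0,0, 0,0,0,0,0]' >/dev/null; python3 -m crank '[0,0,0,0,0, 0,0,0,0,0, 0,0,0,0,0, 0,0,0,0,0, 0,0,0,0,0, 0,0,0,0,0, 0,0,0,0,0, 0,0,0,0,0]' >/dev/null; python3 -m crank '[0,0,0,0,0, 0,0,0,0,0, 0,0,0,0,0, 0,0,0,0,0, 0,0,0,0,0, 0,0,0,0,0, 0,0,0,0,0, 0,0,0,0,0]' >/dev/null; python3 -m crank '[0,0,0,0,0, 0,0,0,0,0, 0,0,0,0,0, 0,0,0,0,0, 0,0,0,0,0, 0,0,0,0,0, 0,0,0,0,0, 0,0,0,0,0]' | head -2
python3 - <<'E'
from h import *
ok=True
for c in("side","scene"):
    p=optics.get_image(c);a=cv2.imread(f"pics/j_{c}.png")
    d=cv2.absdiff(a,p["color"][:,:,::-1].copy()).max(2);n=int((cv2.medianBlur(d,5)>40).sum());print(c,n);ok&=n<60
print(env.observe()["ft_force"],ok)
if ok: print(env.close_job())
E
```

```text
time_s: 18.53
position: [0.374, 0.1709, 0.2655]
side 9
scene 0
[-0.30514717  0.46601389 -0.49344887] True
the job is handed in; nothing more can be done
None
```

The yellow hatch popped wide open after one press to its stop and stayed open, untouched, while I watched for over two seconds. The white hatch, vials and bottle look unmoved in the images, and the job is handed in with the arm clear.

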